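Shut and hasp the collar case

ROBOT

A 6-joint arm with a two-finger parallel gripper is mounted at the origin on the work surface. World frame = base frame: x ahead of the robot, y to its left, z up, the work surface at z = 0. Lengths are in m, angles in rad, forces in N, time in s.
With the tool pointing down it reaches from about 0.375 to 0.9 m from the base axis. Payload 3.1 kg.
Tool frame: the origin (TCP) lies midway between the tips of the shut fingers; the grasp point (between the pads) lies 19 mm behind it; z points along the fingers, y is the line along which they close (so a half turn about z gives the same grasp; the last joint's range is limited). The gripper opens to 85 mm and grips with 20 to 120 N. Pads are 22 mm wide; open, the fingers measure 114 mm over their backs; the gripper's body (76 mm by 85 mm) begins 54 mm behind the grasp point. The pads swing forward as they close: fully open they stand 13 mm farther back than shut.
Start: joints at [-1.444, 0.527, 1.433, -0, 1.181, -0.178], TCP at [0.188, -0.596, 0.208] pointing down, gripper open.
Joint ranges: [-3.08, 3.08], [-0.75, 2.2], [0.22, 2.44], [-1.43, 4.57], [0, 2.65], [-2.85, 2.85]. Speed limits (rad/s): [2.79, 2.79, 3.14, 3.14, 3.14, 3.14].

INTERFACE

Orientations are given as a unit quaternion [x, y, z, w].
In Python, from station import manip gives the robot as it stands.
- The arm moves only by the tool step_arm, never from a script. Its argument "targets" is text: rows parted by semicolons, each of 4 numbers parted by spaces: the shift along the tool's x, y, z in mm, then the turn about the tool's z in degrees. A call has 1 to 12 rows; each row is the pose to reach, as a shift and turn from the pose commanded when the call began, along the tool's axes at that moment; what a row does not reach only later rows make up. A row lasts 1/10 s, in which the tool goes at most 50 mm and 8.59 degrees, less where a joint would pass 70% of its speed; a pose out of reach is approached as far as the arm can. A call with a gripper value outside its range is refused whole. "gripper" is the closure, from 0 (fully open) to 1 (shut), set as the call begins (left out, the last holds). The fingers move at their own pace and stop on an object; "squeeze" is the grip in N (left out, the last holds). Time passes only in rows, so rows that repeat a pose let the fingers close. It gives the time, the measured TCP pose, the force, the opening and the grip force at its end, in the units of the state.
- manip.sense(): the state, without advancing time (a new reading comes with each control period).
- manip.snapshot(name): name is "scene" or "side" or "wrist"; returns the picture (384x512x3 uint8, red, green, blue); there is no depth.
- manip.get_calibration(name): a dict with "fov_y" (degrees; the focal length in pixels is half the picture's height over the tangent of half this angle, whatever the lens; pixels are square), "cx", "cy" (the principal point, pixels), "k1" (the pictures are not rectified: a ray, as slopes to the right and down, at radius r is drawn at 1 + k1 r^2 times it, then the intrinsics apply), "extrinsics" (4x4, takes a point from camera to world coordinates); the wrist camera has in their place "tool_from_camera" (4x4, takes a point from camera to tool coordinates, whose origin is the TCP and whose axes are the flange's). Camera axes: x right, y down, z forward; pixel columns grow to the right and rows downward; lengths in m; the calibration is good to about 2 mm. A picture is of the moment at which its call begins: read the wrist's pose just before it. get_calibration takes no time and is no camera call.
- manip.sign_off(): hands the job in; it is judged then, once.
Trained networks look in the newest picture that a camera, given by its name, has taken for a name from the list of things; names that differ only in an ending like _2 or _b are one class to them, and where a whole thing is asked for, a point or a joint stands for the part that bears it (a point fixed in the world has none). Each returns a list of dicts, best first, with "p" (0 to 1); they miss things now and then, are a little off and sometimes report something else, mostly with a low value. They report only what shows in the picture. A call takes as long as a camera call.
- manip.recognise(camera, query): "position" ([column, row] in pixels, amid what is visible of it).
- manip.masks_of(camera, query): "pixels" (384x512 bool, what is visible of it) and "position" ([column, row] in pixels, amid what is visible of it).
- manip.mark_of(camera, query): "position" ([column, row] in pixels: a listed point, or the origin of a listed thing).
The state is a dict: "t": time; "q": joint angles; "qd": joint speeds; "tau": joint torques, N m; "tcp_pos": TCP position; "tool_rot": TCP orientation; "force": force on the tool from outside, world axes, zero at the start; "ft_torque": the same for the moment, N m; "finger_gap": opening from 0.0 (shut) to 1.0 (fully open); "gripper_force": force on a finger pad.
Only numpy, scipy, OpenCV 4.12 (cv2) and the standard library are available. Lean on these libraries where they do the work, as an engineer would, in place of code of your own. Each camera call takes 0.05 s, during which the arm holds its last target. There are 200 camera calls.

TASK

Of the two small steel cases on the shelf, secure the blue one: first press its lid, which stands ajar, fully shut, then swing its hasp, the steel strap with the yellow tip at the front, over the brass catch until it lies flat on the lid. Do not touch the grey case, whose lid and hasp stay as they are.

Things in the scene. Friction and masses are not known exactly. Their poses are not given: they have to be found in the camera images.
- blue_case: Blue steel case, fixed. Origin: centre of its underside, on the shelf; x from the front (hasp side, to the robot) to the lid-hinge side, y left, z up. 150 deep (x), 180 wide (y), 88 mm to the top of the shut lid. Axes along y: lid hinge at x +75, z 80; hasp hinge at x -83, z 92 mm. Catch: brass staple 10 mm wide, 12 mm high on the lid at x -53, y 0 when shut.
- blue_lid (a joint): Lid of the blue case: slab 150 deep, 180 wide, 8 mm thick, 0.3 kg, hinged at the far (+x) rim. 0 rad = shut, level; grows as the front edge rises. Stiff hinge: it stays at any angle; pushing it down 95 mm from the hinge axis takes about 4 N; hard stop at 0.
- blue_hasp (a joint): Hasp of the blue case: slotted steel strap 30 wide, 4 thick, 68 mm long from its axis, at case y 0; the last 22 mm are a yellow grip 26 wide, 10 mm thick. 0 rad = flat along case +x on the shut lid, slot over the catch, grip top at case z 99 mm; pi/2 = upright; more = leaning out to the front. Stays where left; about 1 N at the tip moves it; hard stop at 0.
- grey_case: Grey steel case, fixed, a bystander not to be touched: same make, sizes and frame as the blue one (150 deep, 180 wide, origin at the centre of its underside), its lid also ajar (front edge up to 155 mm high) and its hasp also standing, leaning up to 50 mm out in front of the case.

How it is judged:
By the outcome, as a careful person would: the job done as asked, in the order asked, and still so for the second after the job is handed in, with the robot touching nothing.
It also fails if it takes over 40 s, if anything falls off the work surface, if the arm or the gripper's body presses on something with over 40 N, if the wrist force passes 120 N, or if a joint passes its speed limit or range.

## Working session

There is one attempt and no reset: what is moved stays moved. The work goes in short steps, Python scripts to look and compute and a tool call to move; the robot and the scene stay as the last step left them, time stands still between calls to the robot, and variables do not carry over. Pictures are saved under pics/ and viewed, at most 10 in all, crops included, and the job is handed in when it is done.

Besides the shell and the picture viewer there is one more tool, called after "Emit:" as a command line: name --argument value ..., lists and objects as JSON in quotes. step_arm: Moves the arm, as the interface text tells. Its arguments: {"type":"object","properties":{"targets":{"type":"string"},"gripper":{"type":"number"},"squeeze":{"type":"number"}},"required":["targets"]}

```bash
mkdir -p pics
cat > h.py <<'E'
import numpy as np, cv2
from station import manip
from scipy.spatial.transform import Rotation as R
def cam(n):
    c=manip.get_calibration(n); f=192/np.tan(np.radians(c['fov_y'])/2)
    if 'extrinsics' in c: T=np.array(c['extrinsics'])
    else:
        s=manip.sense(); W=np.eye(4); W[:3,:3]=R.from_quat(s['tool_rot']).as_matrix(); W[:3,3]=s['tcp_pos']; T=W@np.array(c['tool_from_camera'])
    return f,c['cx'],c['cy'],c['k1'],T
def proj(C,P):
    f,cx,cy,k,T=C; p=(np.atleast_2d(P)-T[:3,3])@T[:3,:3]; s=p[:,:2]/p[:,2:]
    s=s*(1+k*(s**2).sum(1,keepdims=True)); return s*f+[cx,cy]
def ray(C,uv):
    f,cx,cy,k,T=C; d=(np.array(uv)-[cx,cy])/f; s=d.copy()
    for _ in range(20): s=d/(1+k*(s**2).sum())
    return T[:3,3],T[:3,:3]@np.array([s[0],s[1],1])
def onz(C,uv,z):
    o,d=ray(C,uv); return o+d*(z-o[2])/d[2]
def case_pts(x,y,yaw,z0,lid,hasp):
    # returns dict of polylines in world
    c,s=np.cos(yaw),np.sin(yaw)
    W=lambda L:np.array([[x+c*a-s*b,y+s*a+c*b,z0+h] for a,b,h in np.array(L)/1000])
    def lp(u,v,w): return [75-u*np.cos(lid)-w*np.sin(lid)*-1*-1*-1*-1 if 0 else 75-u*np.cos(lid)+w*np.sin(lid),v,80+u*np.sin(lid)+w*np.cos(lid)]
    def hp(u,v,w): return [-83+u*np.cos(hasp)-w*np.sin(hasp),v,92+u*np.sin(hasp)+w*np.cos(hasp)]
    return dict(base=W([[-75,-90,0],[75,-90,0],[75,90,0],[-75,90,0],[-75,-90,0]]),
      rim=W([[-75,-90,80],[75,-90,80],[75,90,80],[-75,90,80],[-75,-90,80]]),
      lid=W([lp(0,-90,8),lp(150,-90,8),lp(150,90,8),lp(0,90,8),lp(0,-90,8)]),
      lidb=W([lp(0,-90,0),lp(150,-90,0),lp(150,90,0),lp(0,90,0)]),
      hasp=W([hp(0,-15,0),hp(46,-15,0),hp(46,15,0),hp(0,15,0),hp(0,-15,0)]),
      grip=W([hp(46,-13,0),hp(68,-13,0),hp(68,13,0),hp(46,13,0)]))
E
python3 - <<'E'
from h import *
out=[]
for n in ['scene','side']:
    im=manip.snapshot(n); cv2.imwrite(f'pics/{n}0.png',im[:,:,::-1])
    C=cam(n); print(n,C[:4],C[4].round(3).tolist())
    for q in ['blue_case','blue_lid','blue_hasp','grey_case']:
        for f in (manip.mark_of,manip.recognise):
            print(q,f.__name__,[(np.round(r['position'],1).tolist(),round(r['p'],2)) for r in f(n,q)[:3]])
print(manip.sense())
E
```

```text
scene (np.float64(413.8631533942797), 256.0567294525898, 192.6474913287066, 0.017038660455618176) [[0.829, 0.342, -0.442, 0.909], [0.558, -0.537, 0.633, -0.438], [-0.021, -0.771, -0.636, 0.523], [0.0, 0.0, 0.0, 1.0]]
blue_case call [([307.9, 183.7], 0.71)]
blue_case call [([304.5, 162.2], 0.69)]Traceback (most recent call last):
  File "<stdin>", line 8, in <module>
ValueError: it knows: blue_case, grey_case
```

View pics/scene0.png

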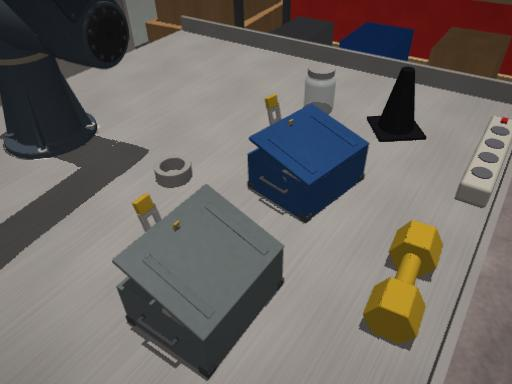

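The scene picture shows the blue case around (307,160) with its yellow hasp tip at (272,101) and catch at (291,122). The grey case is around (200,270), tip (143,203).

Run:
```python
from h import *
for n in ['side','scene']:
    im=manip.snapshot(n); cv2.imwrite(f'pics/{n}0.png',im[:,:,::-1])
    C=cam(n); print(n,C[4].round(3).tolist())
    for q in ['blue_case','grey_case','blue_lid','blue_hasp']:
        for nm in ('mark_of','recognise','masks_of'):
          try:
            for r in getattr(manip,nm)(n,q)[:2]:
                u=r['position']; print(q,nm,np.round(u,1),round(r['p'],2),onz(C,u,0).round(3))
                if 'pixels' in r: np.save(f'{n}_{q}.npy',r['pixels']); break
          except ValueError as e: print(q,nm,e)
s=manip.sense();print(s['t'],s['force'],s['tool_rot'])
```

```text
side [[0.936, -0.258, 0.238, 0.413], [-0.351, -0.709, 0.611, -0.504], [0.011, -0.656, -0.755, 0.697], [0.0, 0.0, 0.0, 1.0]]
blue_case mark_of [228.8 170.2] 0.77 [0.609 0.162 0.   ]
blue_case recognise [222.4 154.1] 0.57 [0.611 0.216 0.   ]
blue_case masks_of [224.6 154.2] 0.95 [0.616 0.214 0.   ]
grey_case mark_of [295.8 293.9] 0.77 [ 0.623 -0.172  0.   ]
grey_case recognise [301.6 277.2] 0.75 [ 0.647 -0.144  0.   ]
grey_case masks_of [301.8 277. ] 0.9 [ 0.647 -0.144  0.   ]
blue_lid mark_of it knows: blue_case, grey_case
blue_lid recognise [230.6 140.7] 0.91 [0.644 0.254 0.   ]
blue_lid masks_of [229.7 137.7] 0.8 [0.645 0.265 0.   ]
blue_hasp mark_of it knows: blue_case, grey_case
blue_hasp recognise [181.5 128.4] 0.51 [0.545 0.338 0.   ]
blue_hasp masks_of [180.7 130.2] 0.68 [0.541 0.332 0.   ]
scene [[0.829, 0.342, -0.442, 0.909], [0.558, -0.537, 0.633, -0.438], [-0.021, -0.771, -0.636, 0.523], [0.0, 0.0, 0.0, 1.0]]
blue_case mark_of [306.6 181. ] 0.7 [0.612 0.169 0.   ]
blue_case recognise [303.3 162.5] 0.81 [0.574 0.223 0.   ]
blue_case masks_of [306.3 160.3] 0.91 [0.576 0.233 0.   ]
grey_case mark_of [209.3 301. ] 0.59 [ 0.629 -0.169  0.   ]
grey_case masks_of [200.4 274.6] 0.85 [ 0.585 -0.138  0.   ]
blue_lid mark_of it knows: blue_case, grey_case
blue_lid recognise [307.4 143. ] 0.6 [0.545 0.296 0.   ]
blue_lid masks_of [308.4 145.2] 0.63 [0.551 0.289 0.   ]
blue_hasp mark_of it knows: blue_case, grey_case
blue_hasp recognise [271.7 109.2] 0.87 [0.388 0.39  0.   ]
blue_hasp masks_of [271.3 109.7] 0.8 [0.388 0.387 0.   ]
1.25 [-0.35103026 -0.30191594 -0.91639952] [ 9.88408481e-01  1.51817894e-01 -6.37306358e-06 -2.62377577e-05]
```

View pics/side0.png

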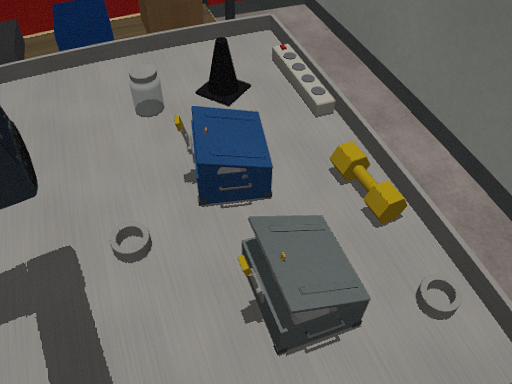

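```bash
cat > fit.py <<'E'
from h import *
from scipy.optimize import differential_evolution, minimize
def fill(C,ps):
    m=np.zeros((768,1024),np.uint8)
    for P in ps: cv2.fillConvexPoly(m,cv2.convexHull((proj(C,P)*2+.5).round().astype(np.int32)),1)
    return m>0
def fit(case):
    V=[]
    for n in ['side','scene']:
        m=np.load(f'{n}_{case}.npy').astype(np.uint8); im=cv2.imread(f'pics/{n}0.png'); hs=cv2.cvtColor(im,cv2.COLOR_BGR2HSV)
        if n=='side': print(n,'mask bbox',cv2.boundingRect(m))
        l=np.load(f'{n}_blue_lid.npy').astype(np.uint8)
        tip=TIP[n]
        V.append((cam(n),cv2.resize(m,(1024,768),interpolation=0)>0,tip,cv2.resize(l,(1024,768),interpolation=0)>0))
    def loss(p):
        d=case_pts(*p); t=0
        for C,m,tip,l in V:
            L=np.vstack([d['lid'],d['lidb']])
            a=fill(C,[np.vstack([d['base'],d['rim']]),L,np.vstack([d['hasp'],d['grip']])])
            t+=1-(a&m).sum()/(a|m).sum()
            b=fill(C,[L]); 
            if USEL: t+=.5*(1-(b&l).sum()/(b|l).sum())
            t+=.01*np.linalg.norm(proj(C,d['grip'].mean(0))[0]-tip)
        return t
    r=differential_evolution(loss,[(.52,.72),(.08,.26) if case[0]=='b' else (-.27,-.08),(-.7,.7),(-.005,.03),(.05,.6),(1.2,2.6)],maxiter=60,popsize=12,seed=1,tol=1e-6)
    return r.x,r.fun
E
cat > f1.py <<'E'
import fit; from fit import *
fit.TIP={}; fit.USEL=True
for n in ['side','scene']:
    im=cv2.imread(f'pics/{n}0.png'); hs=cv2.cvtColor(im,cv2.COLOR_BGR2HSV)
    y=cv2.inRange(hs,(18,150,90),(32,255,255)); k,_,st,ce=cv2.connectedComponentsWithStats(y)
    c=[(s[4],e) for s,e in zip(st[1:],ce[1:]) if s[4]>15]; print(n,[(a,e.round(1).tolist()) for a,e in c])
    t=np.array({'side':(179,123),'scene':(272,101)}[n]); fit.TIP[n]=min((e for a,e in c),key=lambda e:np.linalg.norm(e-t))
x,f=fit.fit('blue_case'); print('blue',x.round(4),f)
np.save('blue.npy',x)
o=[]
for n in ['side','scene']:
    im=cv2.imread(f'pics/{n}0.png'); im=cv2.resize(im,None,fx=3,fy=3)
    for P in case_pts(*x).values(): cv2.polylines(im,[((proj(cam(n),P)+.5)*3-.5).round().astype(int)],False,(0,255,0),1)
    c=(np.array(fit.TIP[n])*3).astype(int); o.append(im[max(c[1]-80,0):c[1]+320,max(c[0]-80,0):c[0]+310])
cv2.imwrite('pics/fit.png',np.hstack([a[:400,:390] for a in o]))
E
python3 f1.py
```

```text
side [(np.int32(52), [177.8, 120.6]), (np.int32(628), [346.1, 155.8]), (np.int32(1095), [377.0, 191.3]), (np.int32(22), [282.5, 255.9]), (np.int32(105), [243.0, 262.4])]
scene [(np.int32(118), [271.5, 100.8]), (np.int32(269), [143.0, 204.0]), (np.int32(1206), [419.2, 238.9]), (np.int32(2390), [400.5, 292.9])]Traceback (most recent call last):
  File "f1.py", line 8, in <module>
    x,f=fit.fit('blue_case'); print('blue',x.round(4),f)
        ^^^^^^^
AttributeError: 'function' object has no attribute 'fit'
```

```bash
sed -i 's/^import fit; from fit import \*/from h import *\nimport fit/' f1.py; sed -i 's/case_pts(\*x)/fit.case_pts(*x)/' f1.py
python3 f1.py
```

```text
side [(np.int32(52), [177.8, 120.6]), (np.int32(628), [346.1, 155.8]), (np.int32(1095), [377.0, 191.3]), (np.int32(22), [282.5, 255.9]), (np.int32(105), [243.0, 262.4])]
scene [(np.int32(118), [271.5, 100.8]), (np.int32(269), [143.0, 204.0]), (np.int32(1206), [419.2, 238.9]), (np.int32(2390), [400.5, 292.9])]
side mask bbox (174, 106, 98, 99)
blue [ 6.119e-01  1.645e-01 -2.140e-01 -7.000e-04  2.102e-01  1.851e+00] 0.13193484440622572
```

View pics/fit.png

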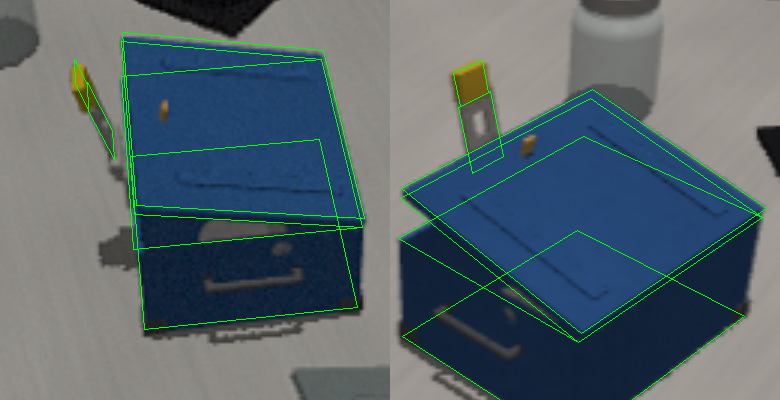

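The wireframe matches both views: case at (0.612, 0.1645), yaw -0.214, z 0, lid 0.21 rad, hasp 1.85 rad. I'm moving above the lid with the gripper shut and tool x along case x.

Emit:
step_arm --targets "0 0 -50 0; 40 -40 -60 5; 75 -75 -60 10; 110 -109 -60 15; 145 -143 -60 20; 180 -178 -60 25; 215 -213 -60 29.7; 250 -247 -60 29.7; 285 -282 -60 29.7; 320 -316 -60 29.7; 355 -351 -60 29.7; 390 -386 -60 29.7" --gripper 1

```text
t: 2.45
tcp_pos: [0.4445, -0.109, 0.268]
tool_rot: [0.994, -0.107, 0.001, 0.0]
force: [0.6, -0.2, 0.0]
finger_gap: 0.003
gripper_force: 0.0
```

```bash
cat > go.py <<'E'
from h import *
import sys
# remaining shift in tool axes to a case-frame point (mm)
x=np.load('blue.npy'); s=manip.sense(); M=R.from_quat(s['tool_rot']).as_matrix()
W=np.array([[np.cos(x[2]),-np.sin(x[2]),0],[np.sin(x[2]),np.cos(x[2]),0],[0,0,1]]); o=np.array([x[0],x[1],0])
print('t',round(s['t'],2),'tcp',np.round(s['tcp_pos'],4),'case',(W.T@(np.array(s['tcp_pos'])-o)*1000).round(1),'F case',(W.T@np.array(s['force'])).round(1),'yaw',np.arctan2(M[1,0],M[0,0]).round(4),'gap',s['finger_gap'],'q',np.round(s['q'],2))
p=o+W@(np.array([float(v) for v in sys.argv[1:4]])/1000)
print('shift',(M.T@(p-s['tcp_pos'])*1000).round(1),'turn',np.degrees(np.arctan2(M[1,0],M[0,0])-x[2]).round(2))
E
python3 go.py -20 0 170
```

```text
t 2.45 tcp [ 0.4445 -0.109   0.268 ] case [-105.5 -302.9  268. ] F case [ 0.6 -0.   0. ] yaw -0.2137 gap 0.0026530432413419147 q [-0.49  0.22  1.76 -0.    1.16  1.3 ]
shift [  85.4 -302.9   98. ] turn 0.02
```

Emit:
step_arm --targets "15 -48 0 0; 30 -95 0 0; 45 -142 0 0; 60 -188 0 0; 70 -234 0 0; 80 -275 20 0; 85 -303 50 0; 85 -303 98 0; 85 -303 120 0; 85 -303 135 0; 85 -303 145 0; 85 -303 145 0"

```text
t: 3.65
tcp_pos: [0.5902, 0.167, 0.1213]
tool_rot: [0.994, -0.107, -0.001, 0.0]
force: [0.1, -0.4, 1.1]
finger_gap: 0.0
gripper_force: 0.0
```

```bash
python3 - <<'E'
from h import *
im=manip.snapshot('side'); a=cv2.resize(im[70:240,130:320,::-1],None,fx=3,fy=3); 
cv2.imwrite('pics/s1.png',a)
E
python3 go.py -20 0 88
```

```text
t 3.7 tcp [0.5911 0.1671 0.1225] case [-20.9  -1.9 122.5] F case [ 0.3 -0.8 -0. ] yaw -0.2137 gap 0.0038759589303975737 q [0.09 0.62 1.54 0.   0.99 1.88]
shift [ 0.9 -1.9 34.5] turn 0.02
```

View pics/s1.png

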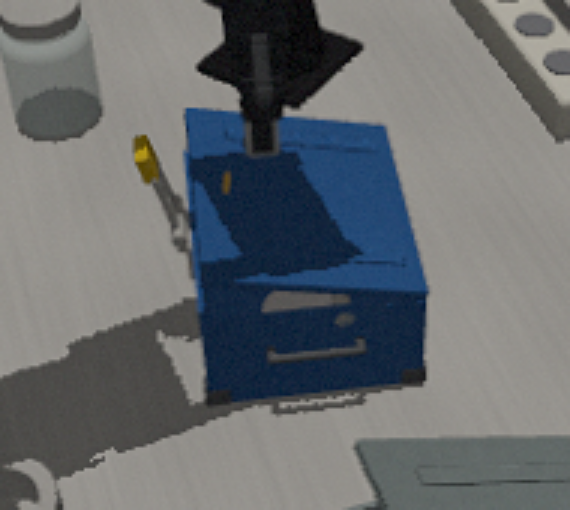

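The shut fingertips stand just above the lid, behind the catch (about (227,182) in the crop) and clear of the hasp. I'm pressing down.

Emit:
step_arm --targets "0 0 5 0; 0 0 9 0; 0 0 13 0; 0 0 17 0; 0 0 21 0; 0 0 25 0; 0 0 28 0; 0 0 31 0; 0 0 33 0; 0 0 33 0"

```text
t: 4.7
tcp_pos: [0.5908, 0.1672, 0.0892]
tool_rot: [0.994, -0.107, -0.0, 0.0]
force: [-0.3, -0.5, 0.4]
finger_gap: -0.0
gripper_force: 0.0
```

Emit:
step_arm --targets "0 0 1 0; 0 0 1.5 0; 0 0 2 0; 0 0 2 0"

```text
t: 5.1
tcp_pos: [0.5911, 0.1672, 0.0877]
tool_rot: [0.994, -0.107, 0.0, -0.0]
force: [1.0, 0.2, 0.6]
finger_gap: -0.001
gripper_force: 0.0
```

Emit:
step_arm --targets "0 0 1 0; 0 0 1.5 0; 0 0 2 0; 0 0 2 0"

```text
t: 5.5
tcp_pos: [0.5909, 0.1672, 0.0856]
tool_rot: [0.994, -0.107, -0.0, -0.0]
force: [-0.9, -0.2, 1.1]
finger_gap: -0.002
gripper_force: 0.5
```

```bash
python3 - <<'E'
from h import *
im=manip.snapshot('side'); a=cv2.resize(im[80:220,160:290,::-1],None,fx=3,fy=3)
im=manip.snapshot('scene'); b=cv2.resize(im[80:220,235:375,::-1],None,fx=3,fy=3)
cv2.imwrite('pics/s2.png',np.hstack([a,b]))
E
python3 go.py -20 0 88
```

```text
t 5.6 tcp [0.5911 0.1672 0.0856] case [-20.9  -1.9  85.6] F case [-0.   0.2  0.5] yaw -0.2136 gap -0.002872366838827327 q [ 0.09  0.67  1.56 -0.    0.91  1.88]
shift [ 0.9 -1.9 -2.4] turn 0.02
```

View pics/s2.png

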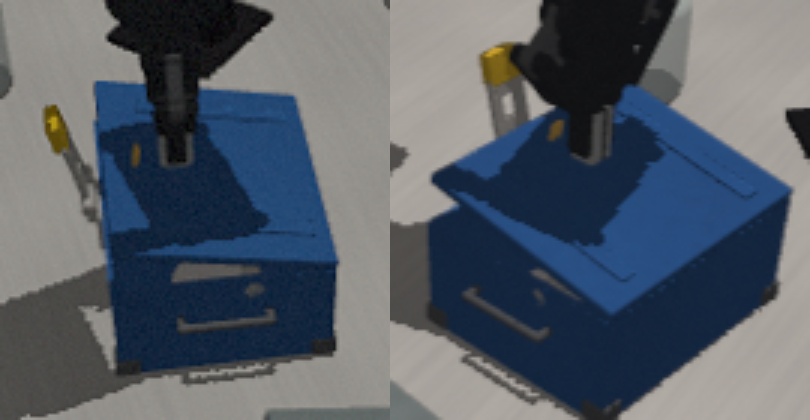

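The lid still stands partly ajar although TCP z reads 0.0856 and force is near 0. I'll check the TCP projection and refit z and lid with what the picture shows.

Run:
```python
from h import *
s=manip.sense(); p=np.array(s['tcp_pos']); x=np.load('blue.npy')
o=[]
for n,(u,v) in {'side':(160,80),'scene':(235,80)}.items():
    im=manip.snapshot(n); C=cam(n); a=cv2.resize(im[v:v+140,u:u+130,::-1],None,fx=3,fy=3)
    q=proj(C,p)[0]; print(n,'tcp px',q.round(1),'crop',((q-[u,v])*3).round(0))
    dr=lambda P,c: cv2.polylines(a,[((proj(C,P)+.5-[u,v])*3-.5).round().astype(int)],False,c,1)
    d=case_pts(*x[:4],0.1,x[5])
    dr(d['lid'],(0,255,0)); dr(case_pts(*x)['lid'],(0,0,255)); dr(d['rim'],(255,255,0))
    cv2.circle(a,tuple(int(t) for t in (q+.5-[u,v])*3),3,(255,0,255),-1); o.append(a)
cv2.imwrite('pics/s3.png',np.hstack(o))
```

```text
side tcp px [218.6 141.4] crop [176. 184.]
scene tcp px [299.3 143. ] crop [193. 189.]
```

View pics/s3.png

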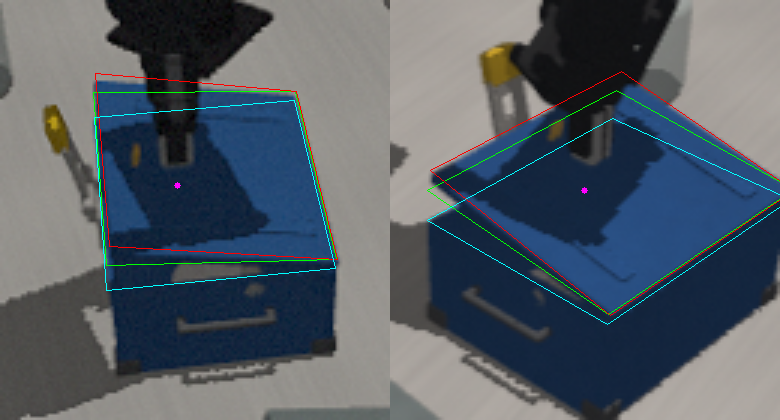

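Run:
```python
from h import *
for z in (.1225,.1325,.1425): print(z,[proj(cam(n),[.5911,.1671,z])[0].round(1) for n in('side','scene')])
for z in (.0856,.0956,.1056): print(z,[proj(cam(n),[.5911,.1671,z])[0].round(1) for n in('side','scene')])
s=manip.sense();print(s['tau'],s['force'],s['ft_torque'],s['gripper_force'],s['tcp_pos'])
```

```text
0.1225 [array([217.7, 127.7]), array([300.1, 126.4])]
0.1325 [array([217.5, 123.8]), array([300.4, 121.7])]
0.1425 [array([217.2, 119.9]), array([300.7, 116.9])]
0.0856 [array([218.6, 141.4]), array([299.2, 143. ])]
0.0956 [array([218.4, 137.8]), array([299.5, 138.6])]
0.1056 [array([218.2, 134.1]), array([299.7, 134.1])]
[-1.36214015e-01 -4.54806626e+01 -1.34627536e+01 -4.32598440e-02
 -1.17462063e-01 -6.38098027e-04] [-0.25969106 -0.55030062  1.26809967] [ 0.04701193  0.05948953 -0.02598541] 0.36025680718012154 [0.5911294  0.16717385 0.0855834 ]
```

Both views agree that the real fingertips sit about 17 mm above the reported TCP, and the lid has gone down to about 0.16 rad. I'll keep pressing and watch the force.

Emit:
step_arm --targets "0 0 2 0; 0 0 4 0; 0 0 6 0; 0 0 8 0; 0 0 10 0; 0 0 12 0; 0 0 13 0"

```text
t: 6.4
tcp_pos: [0.5909, 0.1672, 0.0723]
tool_rot: [0.994, -0.107, -0.0, 0.0]
force: [-1.2, 1.0, 1.3]
finger_gap: -0.001
gripper_force: 0.7
```

Emit:
step_arm --targets "0 0 1 0; 0 0 2 0; 0 0 3 0"

```text
t: 6.7
tcp_pos: [0.5911, 0.1672, 0.0696]
tool_rot: [0.994, -0.107, 0.0, 0.0]
force: [-0.8, -0.2, 2.4]
finger_gap: -0.003
gripper_force: 0.7
```

Emit:
step_arm --targets "0 0 1 0; 0 0 2 0"

```text
t: 6.9
tcp_pos: [0.5911, 0.1672, 0.0676]
tool_rot: [0.994, -0.107, 0.0, -0.0]
force: [-1.0, -0.2, 1.3]
finger_gap: 0.0
gripper_force: 0.7
```

```bash
cat > ov.py <<'E'
from h import *
import sys
x=np.load('blue.npy'); lid,hasp=float(sys.argv[2]),float(sys.argv[3])
o=[]
for n,(u,v) in {'side':(160,80),'scene':(235,80)}.items():
    im=manip.snapshot(n); C=cam(n); a=cv2.resize(im[v:v+140,u:u+130,::-1],None,fx=3,fy=3); b=a.copy()
    d=case_pts(*x[:4],lid,hasp)
    for k in ('lid','hasp','grip'): cv2.polylines(a,[((proj(C,d[k])+.5-[u,v])*3-.5).round().astype(int)],False,(0,255,0),1)
    o.append(a)
cv2.imwrite(sys.argv[1],np.hstack(o))
E
python3 ov.py pics/s4.png 0 1.85; python3 go.py -20 0 88
```

```text
t 7.0 tcp [0.5912 0.1672 0.0675] case [-20.8  -1.8  67.5] F case [-0.9 -0.2  0. ] yaw -0.2135 gap 1.7766769354065765e-05 q [ 0.09  0.69  1.57 -0.    0.88  1.88]
shift [  0.8  -1.8 -20.5] turn 0.03
```

View pics/s4.png

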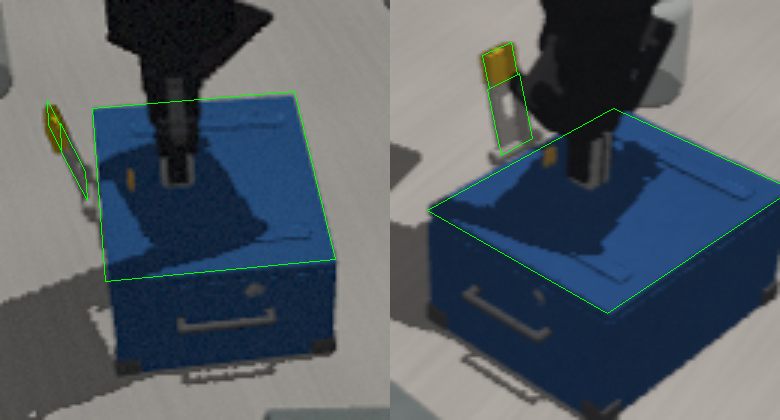

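The lid now lies on the shut outline, with fingertips about 20 mm behind the catch. I'll press a bit more until the hard stop shows as force.

Emit:
step_arm --targets "0 0 1 0; 0 0 2 0; 0 0 2 0"

```text
t: 7.3
tcp_pos: [0.5912, 0.1672, 0.0655]
tool_rot: [0.994, -0.107, 0.0, -0.0]
force: [-1.0, -1.0, -0.4]
finger_gap: 0.003
gripper_force: 0.1
```

```bash
cat > st.py <<'E'
from h import *
s=manip.sense(); print(np.round(s['tau'],2),np.round(s['force'],1),np.round(s['ft_torque'],2),np.round(s['tcp_pos'],4))
E
python3 st.py
```

```text
[-1.100e-01 -4.617e+01 -1.274e+01 -2.000e-02 -6.000e-02 -0.000e+00] [-1.  -1.  -0.4] [0.01 0.05 0.01] [0.5912 0.1672 0.0655]
```

Emit:
step_arm --targets "0 0 1 0; 0 0 1.5 0"

```text
t: 7.5
tcp_pos: [0.5911, 0.1672, 0.0644]
tool_rot: [0.994, -0.107, 0.0, -0.0]
force: [-2.2, 0.7, 5.8]
finger_gap: -0.001
gripper_force: 2.8
```

```bash
python3 st.py
```

```text
[-2.600e-01 -4.331e+01 -1.236e+01 -3.000e-02 -4.600e-01 -0.000e+00] [-2.2  0.7  5.8] [-0.01  0.24  0.04] [0.5911 0.1672 0.0644]
```

Emit:
step_arm --targets "0 0 0.8 0; 0 0 1.6 0; 0 0 1.6 0"

```text
t: 7.8
tcp_pos: [0.5912, 0.1672, 0.0643]
tool_rot: [0.994, -0.106, 0.0, 0.0]
force: [-3.9, -0.1, 11.3]
finger_gap: -0.0
gripper_force: 5.6
```

```bash
python3 st.py
```

```text
[-3.400e-01 -4.016e+01 -1.228e+01  1.000e-02 -1.010e+00 -0.000e+00] [-3.9 -0.1 11.3] [-0.08  0.56  0.04] [0.5912 0.1672 0.0643]
```

The hard stop is confirmed: z holds at 64.3 mm while force rises to 11 N, so this reading corresponds to case z 88. Next I retreat over the hasp to its front side.

Emit:
step_arm --targets "0 0 -30 0; 0 0 -65 0; 0 -2 -100 0; -30 -2 -105 0; -70 -2 -105 0; -105 -2 -105 0; -132 -2 -105 0; -132 -2 -105 0; -132 -2 -80 0; -132 -2 -58 0; -132 -2 -53 0; -132 -2 -53 0"

```text
t: 9.0
tcp_pos: [0.4629, 0.1969, 0.1148]
tool_rot: [0.994, -0.107, -0.001, 0.0]
force: [0.4, -0.5, 0.0]
finger_gap: 0.002
gripper_force: 0.0
```

```bash
python3 ov.py pics/s5.png 0 1.85; python3 go.py -150 0 116.3
```

```text
t 9.1 tcp [0.4637 0.1971 0.116 ] case [-151.8    0.4  116. ] F case [ 0.3 -0.9  0.4] yaw -0.2138 gap -0.0011353000345676583 q [ 0.18  0.51  1.82 -0.    0.81  1.96]
shift [ 1.8  0.4 -0.3] turn 0.01
```

View pics/s5.png

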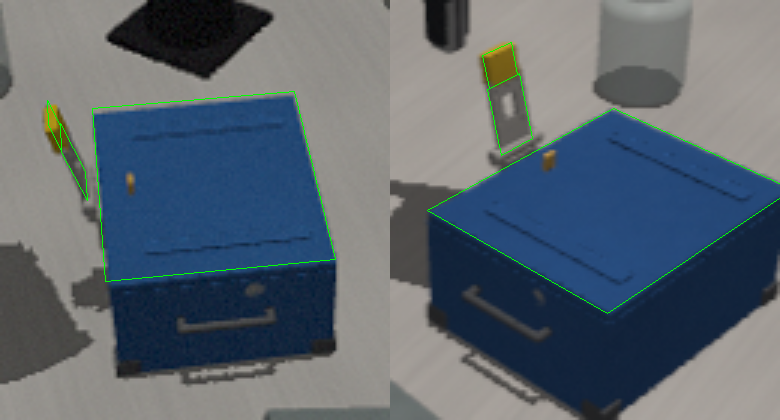

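The lid is shut on the outline, the catch is at (549,160) of the crop, and the hasp still leans out at its place. Fingers are in front of it, so now I push it over.

Emit:
step_arm --targets "15 0 0 0; 28 0 0 0; 38 0 0 0; 46 0 0 0; 54 0 0 0; 62 0 0 0; 70 0 0 0; 77 0 0 0; 84 0 2 0; 91 0 4 0; 91 0 4 0"

```text
t: 10.2
tcp_pos: [0.5528, 0.1775, 0.1112]
tool_rot: [0.994, -0.107, 0.001, -0.0]
force: [-0.3, 0.8, 0.2]
finger_gap: -0.0
gripper_force: 0.0
```

```bash
python3 ov.py pics/s6.png 0 0.8; python3 go.py -61 0 112.3
```

```text
t 10.3 tcp [0.5517 0.1777 0.1114] case [-6.170e+01  1.000e-01  1.114e+02] F case [ 0.1 -0.9  0.5] yaw -0.2137 gap 0.006362229557718544 q [ 0.12  0.59  1.64 -0.    0.91  1.9 ]
shift [ 0.7  0.1 -0.9] turn 0.02
```

View pics/s6.png

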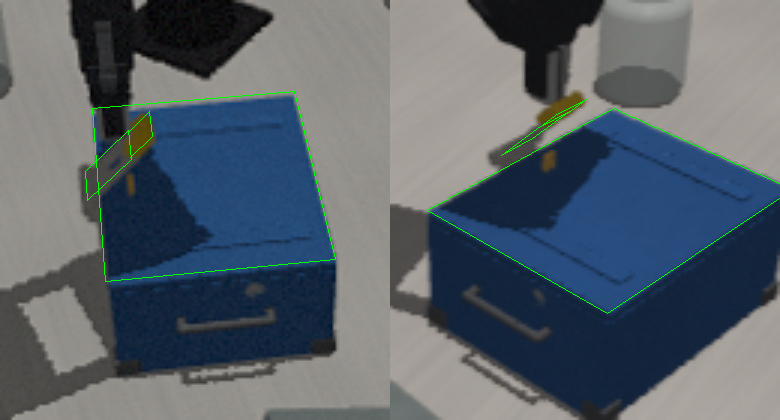

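The hasp has swung to about 0.8 rad, as the outline shows. I continue down the arc.

Emit:
step_arm --targets "5 0 5 0; 11 0 10 0; 16 0 15 0; 22 0 20 0; 28 0 24 0; 33 0 28 0; 36 0 31 0; 36 0 33 0; 36 0 35 0; 36 0 36 0; 36 0 36 0"

```text
t: 11.4
tcp_pos: [0.5864, 0.1703, 0.0755]
tool_rot: [0.994, -0.107, -0.0, 0.0]
force: [-0.4, -0.4, 0.0]
finger_gap: 0.004
gripper_force: 0.0
```

```bash
python3 go.py -26 0 75.3
```

```text
t 11.4 tcp [0.5864 0.1703 0.0755] case [-26.2   0.2  75.5] F case [-0.3 -0.4  0. ] yaw -0.2135 gap 0.003889002799753261 q [0.1  0.68 1.58 0.   0.89 1.88]
shift [0.2 0.2 0.2] turn 0.03
```

Emit:
step_arm --targets "0 0 0.7 0; 0 0 1.4 0; 0 0 2 0; 0 0 2 0"

```text
t: 11.8
tcp_pos: [0.5864, 0.1703, 0.0752]
tool_rot: [0.994, -0.106, 0.0, -0.0]
force: [-2.6, -1.4, 9.1]
finger_gap: -0.004
gripper_force: 4.6
```

The stop is at 10.9 mm above the lid contact height, and 11 mm is expected for a flat hasp. I retreat and verify.

Emit:
step_arm --targets "0 0 -15 0; 0 0 -50 0; 0 0 -95 0; -40 0 -120 0; -80 0 -125 0; -120 0 -125 0; -140 0 -125 0; -140 0 -125 0; -140 0 -125 0"

```text
t: 12.7
tcp_pos: [0.4507, 0.2001, 0.199]
tool_rot: [0.994, -0.106, 0.001, -0.0]
force: [0.4, -0.5, -0.7]
finger_gap: -0.0
gripper_force: 0.0
```

```bash
python3 ov.py pics/s7.png 0 0; python3 st.py
```

```text
[ 3.100e-01 -3.422e+01 -1.486e+01  1.000e-02  3.000e-02 -0.000e+00] [-0.3  0.5 -0.5] [-0.02  0.01  0.04] [0.4517 0.1998 0.1988]
```

View pics/s7.png

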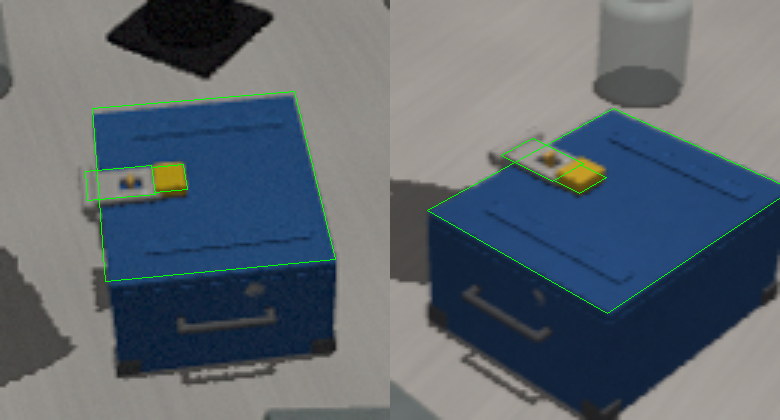

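The hasp lies flat with the catch through its slot (about (130,182) side, (548,158) scene), the lid is shut and the arm is clear.

```bash
python3 -c "
from station import manip
print(manip.sign_off())"
```

```text
the job is handed in; nothing more can be done
None
```

The blue case is secured: I pressed its lid fully shut, then swung its hasp flat over the catch, never moved the arm near the grey case, and handed the job in at about 12.8 s.

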